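Open a snap ring with circlip pliers and hold it at the axle groove

ROBOT

A 6-joint arm with a two-finger parallel gripper is mounted at the origin on the work surface. World frame = base frame: x ahead of the robot, y to its left, z up, the work surface at z = 0. Lengths are in m, angles in rad, forces in N, time in s.
With the tool pointing down it reaches from about 0.4 to 0.825 m from the base axis. Payload 7 kg.
Tool frame: the origin (TCP) lies midway between the tips of the shut fingers; the grasp point (between the pads) lies hold_point_z behind it (hold_point_z is the distance from the TCP to the grasp point, in m); z points along the fingers, y is the line along which they close (so a half turn about z gives the same grasp; the last joint's range is limited). The gripper opens to 88 mm and grips with 3 to 60 N. Pads are 19 mm wide; open, the fingers measure 130 mm over their backs; the gripper's body (78 mm by 193 mm) begins 47 mm behind the grasp point.
Start: joints at [-1.031, 0.359, 0.012, 0, -1.224, -0.288], TCP at [0.168, -0.654, 0.227] pointing down, gripper open.
Joint ranges: [-3.07, 3.07], [-1.43, 2.12], [-1.02, 1.25], [-3.03, 1.67], [-3.05, -0], [-3.03, 3.03]. Speed limits (rad/s): [2.39, 2.39, 3.01, 3.14, 3.14, 3.14].

INTERFACE

Orientations are given as [roll, pitch, yaw] about the fixed x, y, z axes, in that order (R = Rz(yaw) Ry(pitch) Rx(roll)).
In Python, from station import * gives the robot as it stands.
- The arm moves only by the tool apply_moves, never from a script. Its argument "steps" is a list of rows, each an object with "translation": the shift along the world's x, y, z scaled (see below), a list of three; "rotation": the turn, a rotation vector about the world's x, y, z scaled (see below), a list of three. A call has exactly 10 rows; each row is the pose to reach, as a shift and turn from the pose commanded when the call began; what a row does not reach only later rows make up. The controller multiplies each number of a shift by 250 mm and each number of a turn by 30 degrees. A row lasts 1/12 s, in which the tool goes at most 41.7 mm and 7.16 degrees, less where a joint would pass 70% of its speed; a pose out of reach is approached as far as the arm can. A call with a number of a shift or a turn outside -1 to 1 is refused whole. A call with a gripper value outside its range is refused whole. "jaw" is the closure, from -1 (fully open) to 1 (shut), so that 0 is half open, set as the call begins (left out, the last holds). The fingers move at their own pace and stop on an object; "newtons" is the grip in N (left out, the last holds). Time passes only in rows, so rows that repeat a pose let the fingers close, or fill a call up. It gives the time, the measured TCP pose, the force, the opening and the grip force at its end, in the units of the state.
- get_state(): the state, without advancing time (a new reading comes with each control period).
- grab_frame(name): name is "scene" or "top" or "wrist"; returns the picture (384x512x3 uint8, blue, green, red); there is no depth.
- camera_model(name): a dict with "fx", "fy", "cx", "cy" (pixels), "xyz" and "rotation" of the camera in the world. Camera axes: x right, y down, z forward; pixel columns grow to the right and rows downward; lengths in m; the calibration is good to about 2 mm. A picture is of the moment at which its call begins: read the wrist's pose just before it. camera_model takes no time and is no camera call; for the wrist camera it gives the pose at the moment of the call.
- job_done(): hands the job in; it is judged then, once.
The state is a dict: "t": time; "q": joint angles; "qd": joint speeds; "joint_efforts": joint torques, N m; "eef_pos": TCP position; "ee_rot": TCP orientation; "force": force on the tool from outside, world axes, zero at the start; "moment": the same for the moment, N m; "width": finger opening in m; "gripper_force": force on a finger pad.
Only numpy, scipy, OpenCV 4.12 (cv2) and the standard library are available. Lean on these libraries where they do the work, as an engineer would, in place of code of your own. Each camera call takes 0.05 s, during which the arm holds its last target. There are 200 camera calls.

TASK

Take the circlip pliers from their wooden rest, put their two prongs into the gap between the lugs of the snap ring on the plaster block, and squeeze the handles fully so that the ring opens and comes up with the pliers. Slide the spread ring down over the axle stub of the trimmer's drive unit until it is level with the groove, centred round the axle and not touching it, and finish there, still squeezing the pliers and holding the ring spread: do not let go. Move the ring only with the pliers, never with the fingers, and leave the bowl, jar, spatula and bottle where they are.

Things in the scene. Friction and masses are not known exactly. Their poses are not given: they have to be found in the camera images.
- pliers: External circlip pliers, about 145 mm long, 130 to 160 g, lying level on the wooden rest. Origin: on the pivot axis at the pliers' underside; +x to the prongs, z up. The levers do not cross: squeezing the handles drives the prongs APART; a spring (about 13 N at the grips relaxed, 18 N fully squeezed) closes the prongs again. At most 12 mm thick but for the grips; handles end at x = -83.
- pliers_grip (a point): where to take the pliers: midway between the two upright round rubber swells of the handles (each 18 mm diameter, 18 mm tall), at half their height: x = -52, z = 9 mm in the pliers' frame. Over the swells' outsides it is 66 mm relaxed, about 32 mm squeezed to the stop. Gripped to 63 mm, the pliers can be carried with prongs nearly shut (13 mm). Axes as the pliers: x to the prongs.
- prong_left (a point): lower end of the left prong, 30 mm below the pliers' underside, 60 mm ahead of their origin (112 mm ahead of the grip). The prongs are round, 5 mm in diameter (the last 8 mm taper), straight down, side by side in y: together 10.4 mm wide relaxed (centres 5.4 mm apart), about 46 mm over their outsides at the stop
- prong_right (a point): the same for the right prong
- pliers_left (a joint): how far each plier lever is squeezed, rad: 0 relaxed (66 mm over the grips), 0.30 at the stop (about 32 mm)
- ring: Dark steel snap ring, an open C with two lugs, 24 g, wire 4 mm wide, 5 mm thick, lying flat on the plaster block. Origin: centre of its opening when spread, at half thickness (2.5 mm above its underside); its closed back is 22 mm off at +x, gap and lugs at -x, z up. Inside about 26 mm across relaxed (too small for the axle), a 37 mm circle at 0.30 rad a half.
- ring_gap (a point): best place for the prongs: midway between the two lugs, at x = -19 mm in the ring's frame, half thickness. The lugs are plates 22 mm long (about along x), 5 mm wide, from 2.5 mm below to 5.5 mm above this point; the gap here is 20 mm wide relaxed, 50 mm free below. Pushed apart (3 to 6 N each) they cling to the prongs by friction, so the ring can be lifted; they also move 5 mm towards the back.
- ring_left (a joint): how far the left half of the ring is sprung open, rad: 0 relaxed, about 0.35 with the pliers at their stop; over 0.25 it passes the axle freely
- ring_right (a joint): the same for the right half
- ring_stand: fixed plaster block that the ring lies on: top 36 x 42 mm, 55 mm high; origin under it at the counter. Turned as the ring.
- pliers_rest: fixed wooden block that the pliers lie on: 94 mm (along the pliers) x 40 mm, 60 mm high, foot 105 x 60 x 6 mm. It lies under pivot and handles (pliers' x from about -69 to +25); the grip swells rest on its edges and stand out 13 mm beyond it on both sides, the prongs hang free ahead of it. Origin on the counter below the pivot.
- axle_unit: fixed drive unit of a model trimmer standing upright: motor can, grinding wheel 100 mm diameter with its top 64 mm above the counter, sleeve 36 mm diameter up to 98 mm, then the 30 mm axle stub. Origin on the axle's axis at the counter. It is round: the ring may come on at any angle about the axle.
- groove (a point): on the axle's axis at mid-height of its groove (105 mm above the counter; groove 10 mm wide, 24 mm in diameter; the sleeve's end lies 7 mm below this point)
- axle_tip (a point): centre of the axle's top, 140 mm above the counter; the top 10 mm taper from 30 to 16 mm diameter
- bowl: black rubber mixing bowl, 120 mm wide, 65 mm high, origin under its centre; leave alone
- jar: lidded jar, 60 mm diameter, 75 mm high, origin under its centre; leave alone
- spatula: green spatula lying on the counter, origin under it; leave alone
- bottle: white bottle, 54 mm diameter, 140 mm high, origin under its centre; leave alone
Things that resemble listed ones, but are neither listed nor needed, are in the scene too. Leave any blue or green look-alike of the ring_stand alone.

How it is judged:
On the way, in this order (a step that is already met when the one before it is completed fails the run):
1. the pliers are held in the gripper, lifted off their rest (contact force between the fingers and pliers above 3 N and z of pliers in the frame of pliers_rest above 0.07 m and contact force between pliers and pliers_rest below 0.1 N), for 0.2 s.
2. the ring is spread by the pliers and lifted clear of the plaster block (contact force between the fingers and pliers above 3 N and contact force between pliers and ring above 2 N and value of joint each of ring_left, ring_right above 0.25 rad and z of ring in the frame of ring_stand above 0.068 m and contact force between ring and ring_stand below 0.1 N), for 0.2 s.
3. the spread ring has passed over the top of the axle, on the pliers (contact force between the fingers and pliers above 3 N and contact force between pliers and ring above 2 N and value of joint each of ring_left, ring_right above 0.25 rad and horizontal distance between ring and groove below 0.008 m and z of ring in the frame of axle_tip below -0.003 m and z of ring in the frame of groove above -0.0035 m), for 0.1 s.
At the end, for the whole second after the job is handed in: Gripper still squeezes pliers (>3 N), whose prongs hold the ring (>2 N) spread over 0.25 rad a half, round the axle: centre within 4.5 mm of the axis, 3.5 mm of the groove mid-height, tilt under 0.2 rad, still, ring and pliers pressing under 1 N on the drive unit (contact force between the fingers and pliers above 3 N and contact force between pliers and ring above 2 N and value of joint each of ring_left, ring_right above 0.25 rad and horizontal distance between ring and groove below 0.0045 m and angle between ring's own z axis and vertical below 0.2 rad and z of ring in the frame of groove between -0.0035 and 0.0035 m and contact force between each of ring, pliers and axle_unit below 1 N and linear speed of ring below 0.02 m/s and height (world z) of pliers above 0.09 m); the arm keeps its last pose, push and grip.
It fails at once if the fingers push the ring (over 1 N) (contact force between the fingers and ring above 1 N).
It fails at once if the ring falls to the counter (height (world z) of ring below 0.03 m).
It fails at once if a bystander is moved by more than 30 mm (distance of any of bowl, jar, spatula, bottle from where it was at the start of the episode above 0.03 m).
It also fails if it takes over 46 s, if anything falls off the work surface, if the arm or the gripper's body presses on something with over 40 N, if the wrist force passes 120 N, or if a joint passes its speed limit or range.

## Working session

There is one attempt and no reset: what is moved stays moved. The work goes in short steps, Python scripts to look and compute and a tool call to move; the robot and the scene stay as the last step left them, time stands still between calls to the robot, and variables do not carry over. Pictures are saved under pics/ and viewed, at most 10 in all, crops included, and the job is handed in when it is done.

Besides the shell and the picture viewer there is one more tool, called after "Call:" as name([rows], argument=value, ...), one row to a line, values as JSON. apply_moves: Moves the arm, as the interface text tells. Shifts and turns lie within -1 to 1; 1 stands for 250 mm of shift or 30 degrees of turn. Its arguments: {"type":"object","properties":{"steps":{"type":"array"},"jaw":{"type":"number"},"newtons":{"type":"number"}},"required":["steps"]}

```bash
ls; mkdir -p pics
cat > h.py <<'E'
from station import *
import numpy as np, cv2
def ray(cm,u,v):
    R=np.array(cm["rotation"]); d=R@np.array([(u-cm["cx"])/cm["fx"],(v-cm["cy"])/cm["fy"],1.]); return np.array(cm["xyz"]),d
def onz(cm,u,v,z):
    o,d=ray(cm,u,v); return o+d*(z-o[2])/d[2]
def proj(cm,p):
    c=np.array(cm["rotation"]).T@(np.array(p)-np.array(cm["xyz"])); return cm["fx"]*c[0]/c[2]+cm["cx"],cm["fy"]*c[1]/c[2]+cm["cy"]
E
python3 - <<'E'
from h import *
s=get_state(); print(s)
for n in("scene","top"):
    f=grab_frame(n); cv2.imwrite(f"pics/{n}0.png",f); cm=camera_model(n); print(n,cm)
a=cv2.imread("pics/scene0.png");b=cv2.imread("pics/top0.png")
cv2.imwrite("pics/s1.png",cv2.resize(a,(768,576))) ; cv2.imwrite("pics/t1.png",cv2.resize(b,(768,576)))
E
```

```text
pics
{'t': 0.0, 'q': array([-1.03086644e+00,  3.59357076e-01,  1.10324712e-02, -3.23180414e-04,
       -1.22410303e+00, -2.88100668e-01]), 'qd': array([ 5.01348410e-04, -4.41629762e-04,  6.31398561e-04, -4.58465080e-04,
        2.19564328e-04,  7.13585138e-05]), 'joint_efforts': array([ 5.15685842e-04, -5.82707334e+01,  2.93053633e+01,  6.99657887e+00,
        6.85199499e-03, -1.77102997e-04]), 'eef_pos': array([ 0.16802941, -0.65323321,  0.22563535]), 'ee_rot': array([ 3.13994225e+00, -1.72258692e-04, -2.88987335e+00]), 'force': array([-0.09522765, -0.66788675, -0.45741565]), 'moment': array([-0.03042729,  0.07287825, -0.01850919]), 'gripper_force': 0.0, 'width': 0.08780912038641332}
scene {'fx': 362.39005427240306, 'fy': 362.39005427240306, 'cx': 253.9253499747906, 'cy': 198.57717052479546, 'xyz': array([1.04479344, 0.58856757, 0.73812365]), 'rotation': array([-2.28223216,  0.0066717 ,  2.51684694])}
top {'fx': 480.02108669721633, 'fy': 480.02108669721633, 'cx': 247.98906169449492, 'cy': 187.68651050845136, 'xyz': array([ 0.47012537, -0.01006014,  1.73983512]), 'rotation': array([-3.04482190e+00, -2.10000933e-03, -1.59325048e+00])}
```

View pics/t1.png

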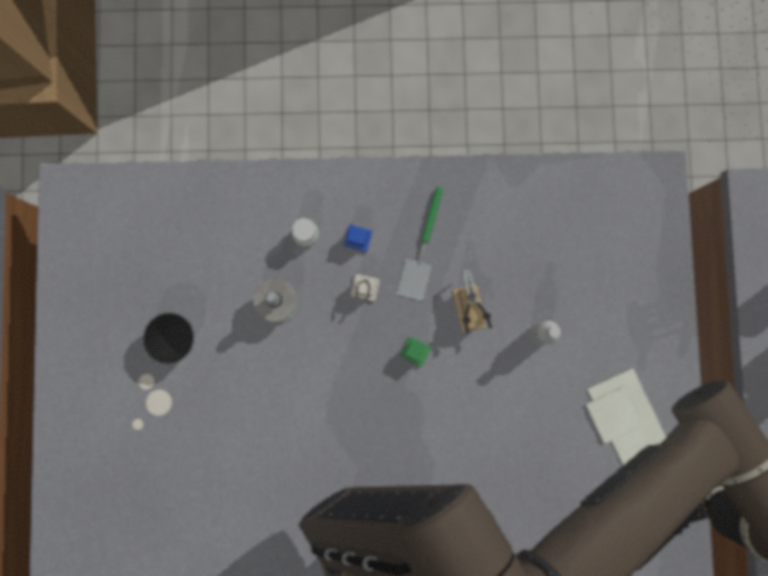

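View pics/s1.png

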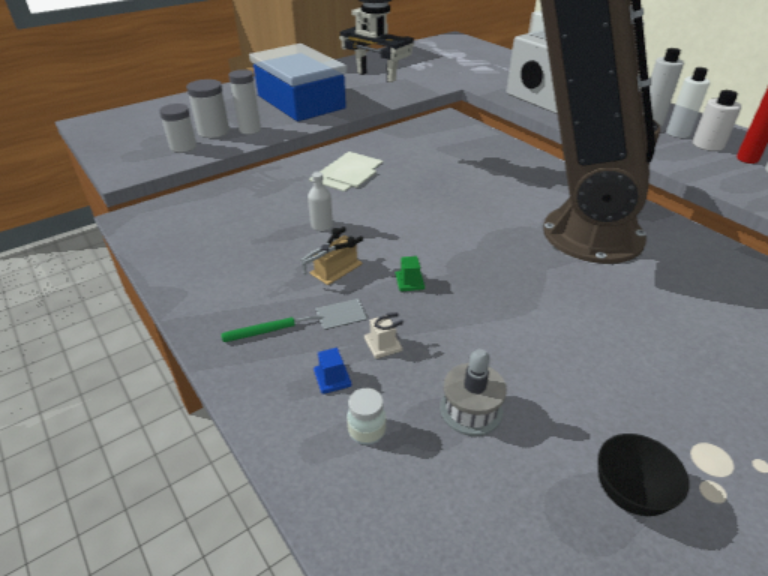

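The top view shows the pliers on their tan rest at (471,305), the white block with the ring at (364,288), the axle unit at (273,298), the bottle at (549,331), the jar at (304,232) and the spatula at (428,230). Ring-stand candidates are white (364,288), blue (358,238) and green (416,352). White is the plaster block, and it carries the dark ring. I'll confirm that in the crop.

```bash
cat >> h.py <<'E'
from scipy.spatial.transform import Rotation as Ro
def cam(n):
    cm=dict(camera_model(n)); cm["rotation"]=Ro.from_euler("xyz",cm["rotation"]).as_matrix(); return cm
E
python3 - <<'E'
from h import *
t=cam("top")
for n,u,v,z in(("pivot",471,312,.065),("prong",466,275,.065),("ring",364,288,.058),("axle",273,298,.14),("bottle",549,331,.14),("jar",304,232,.075),("spat",428,230,.01)):
    print(n,onz(t,u/1.5,v/1.5,z).round(3))
w=cam("wrist"); print(w, get_state()["eef_pos"])
a=cv2.imread("pics/top0.png")[165:245,170:345]; b=cv2.imread("pics/scene0.png")[140:290,190:350]
a=cv2.resize(a,None,fx=4,fy=4,interpolation=2); b=cv2.resize(b,(700,int(150*700/160)))[:600]
cv2.imwrite("pics/c1.png",np.vstack([a[:,:700][:250],cv2.resize(b,None,fx=.5,fy=.5).copy()if 0 else np.hstack([cv2.resize(b,(373,320)),np.zeros((320,327,3),np.uint8)])]))
E
```

```text
pivot [ 0.556 -0.246  0.065]
prong [ 0.643 -0.237  0.065]
ring [0.618 0.002 0.058]
axle [0.593 0.204 0.14 ]
bottle [ 0.506 -0.407  0.14 ]
jar [0.751 0.139 0.075]
spat [ 0.761 -0.156  0.01 ]
{'fx': 264.67369249875526, 'fy': 264.67369249875526, 'cx': 254.07281285317654, 'cy': 192.05462826392233, 'xyz': array([ 0.1025566 , -0.67074115,  0.38179312]), 'rotation': array([[-0.24906991,  0.93591336,  0.24905895],
       [ 0.96848459,  0.2403395 ,  0.06537979],
       [ 0.00133111,  0.25749389, -0.96627901]])} [ 0.16803747 -0.65330689  0.2257496 ]
```

View pics/c1.png

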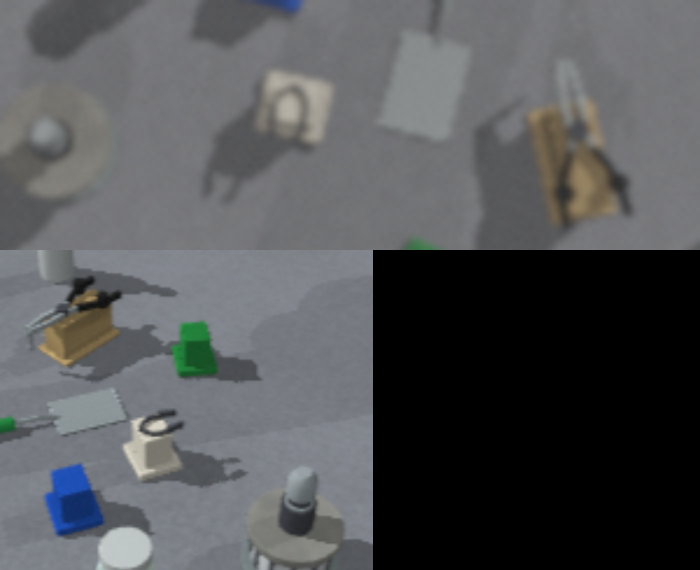

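The crop confirms it: the dark C-ring lies on the white block with its gap towards the robot, and the blue and green blocks are empty. Next I go above the pliers for a wrist view.

Call:
apply_moves([
  {"translation": [0.7,0.8,0],"rotation": [0,0,0]},
  {"translation": [0.7,0.8,0],"rotation": [0,0,0]},
  {"translation": [0.7,0.8,0],"rotation": [0,0,0]},
  {"translation": [0.7,0.8,0],"rotation": [0,0,0]},
  {"translation": [0.7,0.8,0],"rotation": [0,0,0]},
  {"translation": [0.7,0.8,0],"rotation": [0,0,0]},
  {"translation": [0.7,0.8,0],"rotation": [0,0,0]},
  {"translation": [0.7,0.8,0],"rotation": [0,0,0]},
  {"translation": [0.7,0.8,0],"rotation": [0,0,0]},
  {"translation": [0.7,0.8,0],"rotation": [0,0,0]},
], jaw=-1)

```text
t: 0.93
eef_pos: [0.3429, -0.4538, 0.2264]
ee_rot: [3.141, -0.0, -2.89]
force: [0.0, -0.3, -0.1]
width: 0.0875
gripper_force: 0.0
```

Call:
apply_moves([
  {"translation": [0.6,0.8,0],"rotation": [0,0,0]},
  {"translation": [0.6,0.8,0],"rotation": [0,0,0]},
  {"translation": [0.6,0.8,0],"rotation": [0,0,0]},
  {"translation": [0.6,0.8,0],"rotation": [0,0,0]},
  {"translation": [0.6,0.8,0],"rotation": [0,0,0]},
  {"translation": [0.6,0.8,0],"rotation": [0,0,0]},
  {"translation": [0.6,0.8,0],"rotation": [0,0,0]},
  {"translation": [0.6,0.8,0],"rotation": [0,0,0]},
  {"translation": [0.6,0.8,0],"rotation": [0,0,0]},
  {"translation": [0.6,0.8,0],"rotation": [0,0,0]},
])

```text
t: 1.77
eef_pos: [0.4923, -0.255, 0.2263]
ee_rot: [3.141, -0.001, -2.892]
force: [0.0, -0.2, -0.6]
width: 0.0879
gripper_force: 0.0
```

Run:
```python
from h import *
import station
print(getattr(station,"hold_point_z",None),[k for k in dir(station) if k[0]!='_'])
s=get_state();print(s["t"],s["eef_pos"],s["ee_rot"])
w=cam("wrist"); f=grab_frame("wrist"); cv2.imwrite("pics/w0.png",f); np.save("w0.npy",w,allow_pickle=True)
t=cam("top");print([onz(t,*p).round(3) for p in((318,211.3,.069),(311,181,.03))])
cv2.imwrite("pics/w0b.png",cv2.resize(f,(768,576)))
```

```text
0.0188 ['Unreachable', 'camera_model', 'get_state', 'grab_frame', 'hold_point_z', 'job_done']
1.7667 [ 0.49230448 -0.25501844  0.22634894] [ 3.14145686e+00 -5.96138008e-04 -2.89171387e+00]
[array([ 0.544, -0.259,  0.069]), array([ 0.655, -0.244,  0.03 ])]
```

View pics/w0b.png

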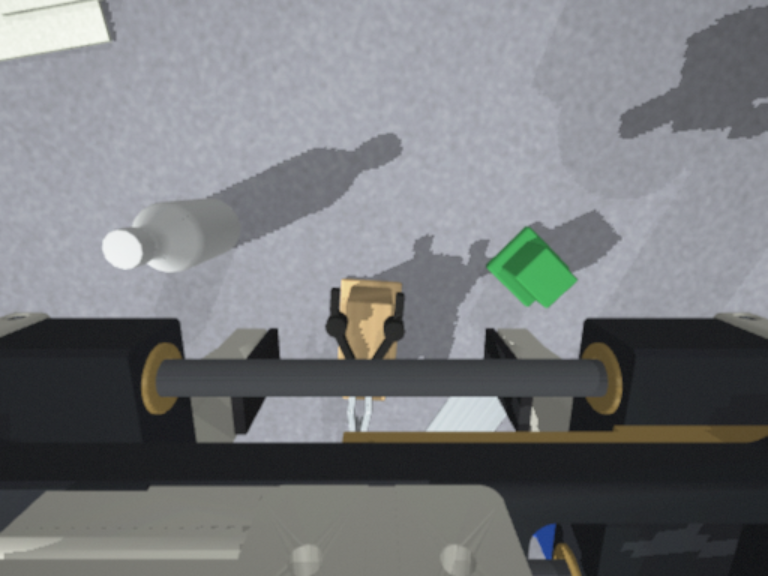

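The wrist camera sits on the robot side: swells at (337,327) and (394,328), with the gripper hiding the prongs. I'll turn the tool half round so the camera looks at the prong side. First I check joint 6.

Run:
```python
from h import *
print(get_state()["q"].round(3))
```

```text
[-0.125  0.161 -0.257  0.    -1.153 -1.196]
```

Call:
apply_moves([
  {"translation": [0,0,0],"rotation": [0,0,1]},
  {"translation": [0,0,0],"rotation": [0,0,1]},
  {"translation": [0,0,0],"rotation": [0,0,1]},
  {"translation": [0,0,0],"rotation": [0,0,1]},
  {"translation": [0,0,0],"rotation": [0,0,1]},
  {"translation": [0,0,0],"rotation": [0,0,1]},
  {"translation": [0,0,0],"rotation": [0,0,1]},
  {"translation": [0,0,0],"rotation": [0,0,1]},
  {"translation": [0,0,0],"rotation": [0,0,1]},
  {"translation": [0,0,0],"rotation": [0,0,1]},
])

```text
t: 2.65
eef_pos: [0.4931, -0.2537, 0.2266]
ee_rot: [3.142, 0.0, -2.368]
force: [0.6, 0.1, 0.6]
width: 0.0875
gripper_force: 0.0
```

Call:
apply_moves([
  {"translation": [0,0,0],"rotation": [0,0,1]},
  {"translation": [0,0,0],"rotation": [0,0,1]},
  {"translation": [0,0,0],"rotation": [0,0,1]},
  {"translation": [0,0,0],"rotation": [0,0,1]},
  {"translation": [0,0,0],"rotation": [0,0,1]},
  {"translation": [0,0,0],"rotation": [0,0,1]},
  {"translation": [0,0,0],"rotation": [0,0,1]},
  {"translation": [0,0,0],"rotation": [0,0,1]},
  {"translation": [0,0,0],"rotation": [0,0,1]},
  {"translation": [0,0,0],"rotation": [0,0,1]},
])

```text
t: 3.48
eef_pos: [0.4931, -0.2537, 0.2266]
ee_rot: [3.142, 0.0, -1.844]
force: [0.5, 0.2, -1.3]
width: 0.0876
gripper_force: 0.0
```

Call:
apply_moves([
  {"translation": [0,0,0],"rotation": [0,0,1]},
  {"translation": [0,0,0],"rotation": [0,0,1]},
  {"translation": [0,0,0],"rotation": [0,0,1]},
  {"translation": [0,0,0],"rotation": [0,0,1]},
  {"translation": [0,0,0],"rotation": [0,0,1]},
  {"translation": [0,0,0],"rotation": [0,0,1]},
  {"translation": [0,0,0],"rotation": [0,0,1]},
  {"translation": [0,0,0],"rotation": [0,0,1]},
  {"translation": [0,0,0],"rotation": [0,0,1]},
  {"translation": [0,0,0],"rotation": [0,0,1]},
])

```text
t: 4.32
eef_pos: [0.4932, -0.2537, 0.2266]
ee_rot: [3.142, 0.0, -1.32]
force: [0.2, -0.7, -0.3]
width: 0.088
gripper_force: 0.0
```

Call:
apply_moves([
  {"translation": [0,0,0],"rotation": [0,0,1]},
  {"translation": [0,0,0],"rotation": [0,0,1]},
  {"translation": [0,0,0],"rotation": [0,0,1]},
  {"translation": [0,0,0],"rotation": [0,0,1]},
  {"translation": [0,0,0],"rotation": [0,0,1]},
  {"translation": [0,0,0],"rotation": [0,0,1]},
  {"translation": [0,0,0],"rotation": [0,0,1]},
  {"translation": [0,0,0],"rotation": [0,0,1]},
  {"translation": [0,0,0],"rotation": [0,0,1]},
  {"translation": [0,0,0],"rotation": [0,0,1]},
])

```text
t: 5.15
eef_pos: [0.4931, -0.2537, 0.2265]
ee_rot: [3.142, 0.0, -0.797]
force: [-0.0, -1.1, 0.9]
width: 0.0876
gripper_force: 0.0
```

Call:
apply_moves([
  {"translation": [0,0,0],"rotation": [0,0,1]},
  {"translation": [0,0,0],"rotation": [0,0,1]},
  {"translation": [0,0,0],"rotation": [0,0,1]},
  {"translation": [0,0,0],"rotation": [0,0,1]},
  {"translation": [0,0,0],"rotation": [0,0,1]},
  {"translation": [0,0,0],"rotation": [0,0,1]},
  {"translation": [0,0,0],"rotation": [0,0,1]},
  {"translation": [0,0,0],"rotation": [0,0,1]},
  {"translation": [0,0,0],"rotation": [0,0,1]},
  {"translation": [0,0,0],"rotation": [0,0,1]},
])

```text
t: 5.98
eef_pos: [0.4931, -0.2537, 0.2266]
ee_rot: [3.142, -0.0, -0.273]
force: [-0.6, 0.4, 0.7]
width: 0.0877
gripper_force: 0.0
```

Call:
apply_moves([
  {"translation": [0,0,-0.1],"rotation": [0,0,1]},
  {"translation": [0,0,-0.1],"rotation": [0,0,1]},
  {"translation": [0,0,-0.1],"rotation": [0,0,1]},
  {"translation": [0,0,-0.1],"rotation": [0,0,1]},
  {"translation": [0,0,-0.1],"rotation": [0,0,1]},
  {"translation": [0,0,-0.1],"rotation": [0,0,1]},
  {"translation": [0,0,-0.1],"rotation": [0,0,1]},
  {"translation": [0,0,-0.1],"rotation": [0,0,1]},
  {"translation": [0,0,-0.1],"rotation": [0,0,1]},
  {"translation": [0,0,-0.1],"rotation": [0,0,1]},
])

```text
t: 6.82
eef_pos: [0.4932, -0.2537, 0.2016]
ee_rot: [3.142, -0.0, 0.25]
force: [0.2, 1.0, 0.6]
width: 0.088
gripper_force: 0.0
```

Run:
```python
from h import *
s=get_state();print(s["t"],s["eef_pos"],s["ee_rot"],s["q"])
w=cam("wrist"); f=grab_frame("wrist"); cv2.imwrite("pics/w1.png",f); np.save("w1.npy",w,allow_pickle=True)
print(proj(w,(.544,-.259,.069)),proj(w,(.655,-.24,.03)))
cv2.imwrite("pics/w1b.png",np.vstack([cv2.resize(f[:230,120:400],None,fx=2.6,fy=2.6,interpolation=2)]))
```

```text
6.8167 [ 0.49318242 -0.25368033  0.20162566] [ 3.14156021e+00 -1.53947745e-04  2.50491513e-01] [-1.21971997e-01  1.79733533e-01 -2.92879562e-01 -2.89826642e-05
 -1.09802803e+00  1.94327303e+00]
(np.float64(270.1907323288022), np.float64(143.23806724649003)) (np.float64(277.8957021002892), np.float64(37.9761557671398))
```

View pics/w1b.png

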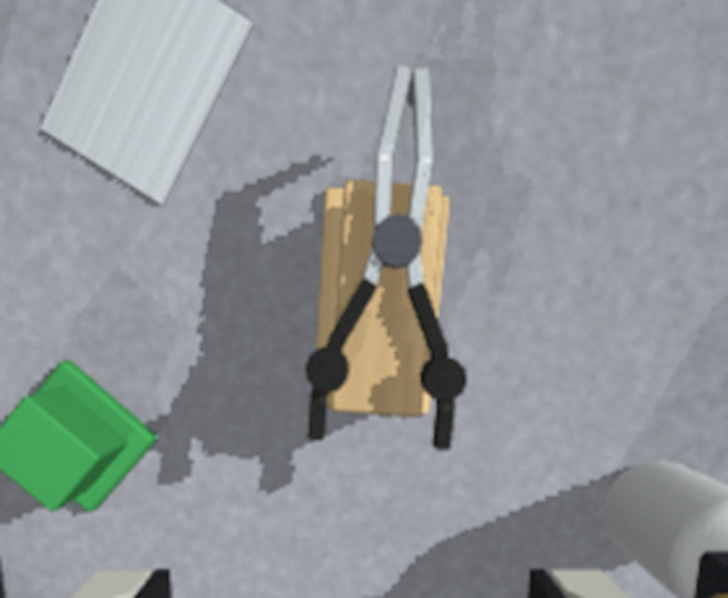

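This view shows the pliers: swells at (327,369) and (444,377), pivot at (397,241), prong ends at (404,68) and (422,68).

Run:
```python
from h import *
w=np.load("w1.npy",allow_pickle=True).item()
P=lambda u,v,z:onz(w,u/2.6+120,v/2.6,z)
L,R,pv,pr=P(327,369,.078),P(444,377,.078),P(397,241,.073),P(413,68,.070)
g=(L+R)/2; d=L-R
print(L,R,g,pv,pr); print("w",np.hypot(*d[:2]),"yawLR",np.arctan2(-d[0],d[1]),"yaw gp",np.arctan2(*(pv-g)[1::-1]),"yaw gpr",np.arctan2(*(pr-g)[1::-1]),np.hypot(*(pv-g)[:2]),np.hypot(*(pr-g)[:2]))
```

```text
[ 0.53953176 -0.23332255  0.078     ] [ 0.54810459 -0.27959505  0.078     ] [ 0.54381818 -0.2564588   0.078     ] [ 0.59354959 -0.24787605  0.073     ] [ 0.65359675 -0.23772339  0.07      ]
w 0.047059932561397 yawLR 0.18319125321340338 yaw gp 0.17089863687836557 yaw gpr 0.1690368201887555 0.050466594353094564 0.111365840579057
```

Call:
apply_moves([
  {"translation": [0.1,-0.005,0],"rotation": [0,0,-0.15]},
  {"translation": [0.2,-0.011,0],"rotation": [0,0,-0.15]},
  {"translation": [0.2,-0.011,-0.1],"rotation": [0,0,-0.15]},
  {"translation": [0.2,-0.011,-0.2],"rotation": [0,0,-0.15]},
  {"translation": [0.2,-0.011,-0.3],"rotation": [0,0,-0.15]},
  {"translation": [0.2,-0.011,-0.4],"rotation": [0,0,-0.15]},
  {"translation": [0.2,-0.011,-0.5],"rotation": [0,0,-0.15]},
  {"translation": [0.2,-0.011,-0.56],"rotation": [0,0,-0.15]},
  {"translation": [0.2,-0.011,-0.606],"rotation": [0,0,-0.15]},
  {"translation": [0.2,-0.011,-0.606],"rotation": [0,0,-0.15]},
])

```text
t: 7.7
eef_pos: [0.5417, -0.2561, 0.0476]
ee_rot: [-3.14, 0.004, 0.173]
force: [0.1, -0.1, 0.0]
width: 0.0878
gripper_force: 0.0
```

Call:
apply_moves([
  {"translation": [0,0,0],"rotation": [0,0,0]},
  {"translation": [0,0,0],"rotation": [0,0,0]},
  {"translation": [0,0,0],"rotation": [0,0,0]},
  {"translation": [0,0,0],"rotation": [0,0,0]},
  {"translation": [0,0,0],"rotation": [0,0,0]},
  {"translation": [0,0,0],"rotation": [0,0,0]},
  {"translation": [0,0,0],"rotation": [0,0,0]},
  {"translation": [0,0,0],"rotation": [0,0,0]},
  {"translation": [0,0,0],"rotation": [0,0,0]},
  {"translation": [0,0,0],"rotation": [0,0,0]},
], jaw=-0.44, newtons=40)

```text
t: 8.53
eef_pos: [0.5436, -0.2566, 0.0512]
ee_rot: [3.141, -0.001, 0.174]
force: [-1.5, 1.5, 7.1]
width: 0.0634
gripper_force: 14.8
```

Call:
apply_moves([
  {"translation": [0,0,0.03],"rotation": [0,0,0]},
  {"translation": [0,0,0.06],"rotation": [0,0,0]},
  {"translation": [0,0,0.1],"rotation": [0,0,0]},
  {"translation": [0,0,0.15],"rotation": [0,0,0]},
  {"translation": [0,0,0.2],"rotation": [0,0,0]},
  {"translation": [0,0,0.25],"rotation": [0,0,0]},
  {"translation": [0,0,0.3],"rotation": [0,0,0]},
  {"translation": [0,0,0.34],"rotation": [0,0,0]},
  {"translation": [0,0,0.36],"rotation": [0,0,0]},
  {"translation": [0,0,0.36],"rotation": [0,0,0]},
])

```text
t: 9.37
eef_pos: [0.5439, -0.2566, 0.1418]
ee_rot: [3.141, -0.002, 0.173]
force: [0.3, 0.5, -0.5]
width: 0.0633
gripper_force: 12.4
```

Call:
apply_moves([
  {"translation": [-0.1,0.1,0],"rotation": [0,0,0]},
  {"translation": [-0.2,0.22,0],"rotation": [0,0,0]},
  {"translation": [-0.28,0.35,0],"rotation": [0,0,0]},
  {"translation": [-0.32,0.48,0],"rotation": [0,0,0]},
  {"translation": [-0.34,0.6,0],"rotation": [0,0,0]},
  {"translation": [-0.34,0.72,0],"rotation": [0,0,0]},
  {"translation": [-0.34,0.82,0],"rotation": [0,0,0]},
  {"translation": [-0.34,0.9,0],"rotation": [0,0,0]},
  {"translation": [-0.34,0.9,0],"rotation": [0,0,0]},
  {"translation": [-0.34,0.9,0],"rotation": [0,0,0]},
])

```text
t: 10.2
eef_pos: [0.4578, -0.0306, 0.1397]
ee_rot: [-3.142, 0.001, 0.175]
force: [0.2, -0.7, -1.3]
width: 0.0629
gripper_force: 12.3
```

Run:
```python
from h import *
s=get_state();print(s["t"],s["eef_pos"],s["ee_rot"],s["width"])
w=cam("wrist"); f=grab_frame("wrist"); cv2.imwrite("pics/w2.png",f); np.save("w2.npy",w,allow_pickle=True)
print(proj(w,(.618,.002,.0575)))
cv2.imwrite("pics/w2b.png",np.vstack([cv2.resize(f[:200,120:400],None,fx=2.8,fy=2.8,interpolation=2)]))
```

```text
10.2 [ 0.45781723 -0.03061266  0.13970904] [-3.14152994e+00  6.69222880e-04  1.75459433e-01] 0.06287158350395002
(np.float64(248.41151906336606), np.float64(-1.9799272345811687))
```

View pics/w2b.png

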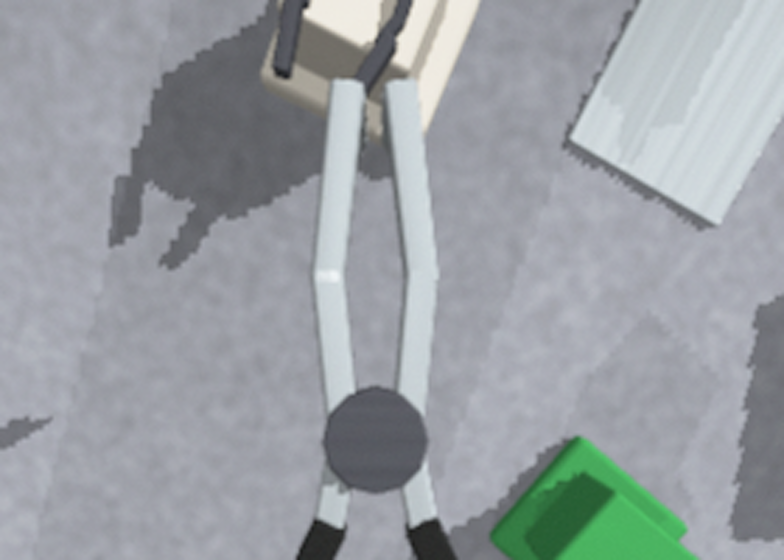

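Pliers are held symmetrically, with prongs at (346,85) and (401,85). The ring's lugs show at (286,70) and (370,80) and are yawed clockwise relative to the pliers. I'll back off and turn to see the whole ring.

Call:
apply_moves([
  {"translation": [-0.09,0.13,0.05],"rotation": [0,0,-0.2]},
  {"translation": [-0.18,0.27,0.1],"rotation": [0,0,-0.4]},
  {"translation": [-0.18,0.27,0.1],"rotation": [0,0,-0.65]},
  {"translation": [-0.18,0.27,0.1],"rotation": [0,0,-0.65]},
  {"translation": [-0.18,0.27,0.1],"rotation": [0,0,-0.65]},
  {"translation": [-0.18,0.27,0.1],"rotation": [0,0,-0.65]},
  {"translation": [-0.18,0.27,0.1],"rotation": [0,0,-0.65]},
  {"translation": [-0.18,0.27,0.1],"rotation": [0,0,-0.65]},
  {"translation": [-0.18,0.27,0.1],"rotation": [0,0,-0.65]},
  {"translation": [-0.18,0.27,0.1],"rotation": [0,0,-0.65]},
])

```text
t: 11.08
eef_pos: [0.4132, 0.0356, 0.1647]
ee_rot: [3.141, 0.001, -0.167]
force: [0.3, 0.8, -1.5]
width: 0.0633
gripper_force: 12.4
```

Run:
```python
from h import *
s=get_state();print(s["t"],s["eef_pos"],s["ee_rot"],s["width"])
w=cam("wrist"); f=grab_frame("wrist"); cv2.imwrite("pics/w3.png",f); np.save("w3.npy",w,allow_pickle=True)
cv2.imwrite("pics/w3b.png",np.vstack([cv2.resize(f[:150,150:350],None,fx=4,fy=4,interpolation=2)]))
```

```text
11.0833 [0.41318628 0.03556353 0.16473454] [ 3.14100144e+00  6.40780221e-04 -1.67368144e-01] 0.06328382109649154
```

View pics/w3b.png

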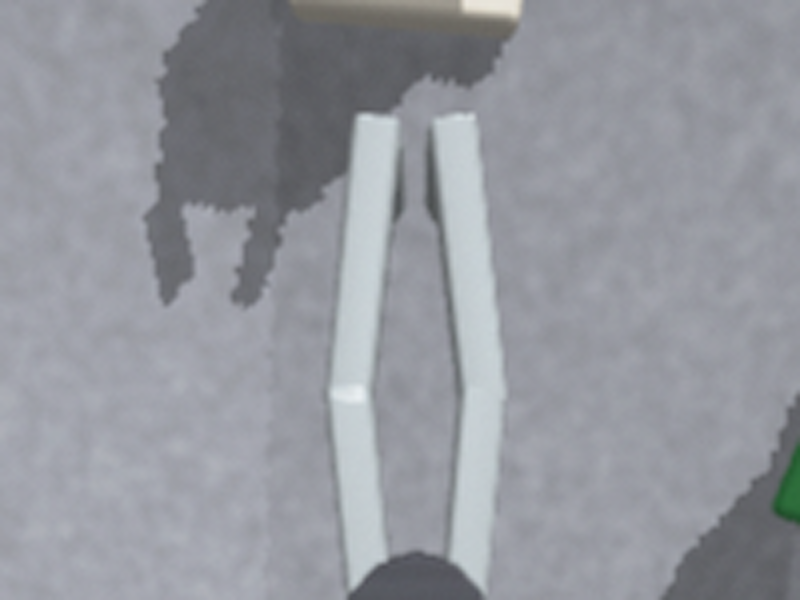

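Too far back: only the block's foot is at the top, (293,12)–(518,32). I'll go forward and offset sideways so the prongs don't cover the ring.

Call:
apply_moves([
  {"translation": [0.05,0.1,0.06],"rotation": [0,0,-0.1]},
  {"translation": [0.15,0.15,0.06],"rotation": [0,0,-0.1]},
  {"translation": [0.25,0.15,0.06],"rotation": [0,0,-0.1]},
  {"translation": [0.35,0.15,0.06],"rotation": [0,0,-0.1]},
  {"translation": [0.4,0.15,0.06],"rotation": [0,0,-0.1]},
  {"translation": [0.4,0.15,0.06],"rotation": [0,0,-0.1]},
  {"translation": [0.4,0.15,0.06],"rotation": [0,0,-0.1]},
  {"translation": [0.4,0.15,0.06],"rotation": [0,0,-0.1]},
  {"translation": [0.4,0.15,0.06],"rotation": [0,0,-0.1]},
  {"translation": [0.4,0.15,0.06],"rotation": [0,0,-0.1]},
])

```text
t: 11.97
eef_pos: [0.5125, 0.0735, 0.1804]
ee_rot: [-3.141, -0.0, -0.219]
force: [0.8, 0.9, -2.0]
width: 0.0634
gripper_force: 12.3
```

Run:
```python
from h import *
s=get_state();print(s["t"],s["eef_pos"],s["ee_rot"],s["width"])
w=cam("wrist"); f=grab_frame("wrist"); cv2.imwrite("pics/w4.png",f); np.save("w4.npy",w,allow_pickle=True)
u,v=proj(w,(.618,.002,.0575)); print(u,v)
cv2.imwrite("pics/w4b.png",np.vstack([cv2.resize(f[:120,220:380],None,fx=5,fy=5,interpolation=2)]))
```

```text
11.9667 [0.51248475 0.07347153 0.18035432] [-3.14124099e+00 -2.28285256e-04 -2.19177343e-01] 0.06336903588768633
302.5792099880849 70.4382299143552
```

View pics/w4b.png

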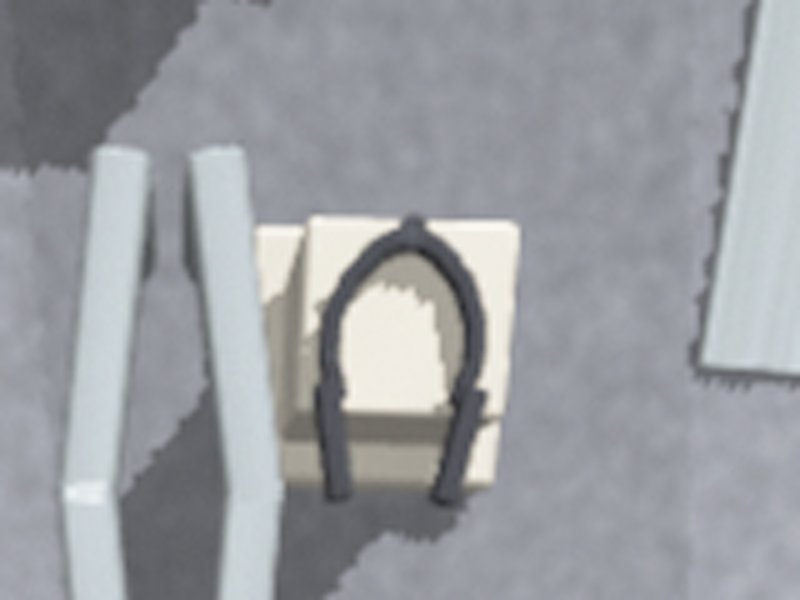

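The ring is fully visible: back apex at (411,238), lug tops from (328,390)/(472,390) to (338,497)/(446,499), so it is nearly aligned with the tool.

Run:
```python
from h import *
w=np.load("w4.npy",allow_pickle=True).item()
P=lambda u,v,z:onz(w,u/5+220,v/5,z)
ap=P(411,238,.060); a,b,c,d=[P(*p,.063) for p in((328,390),(472,390),(338,497),(446,499))]
lm=(a+b+c+d)/4; ang=lambda v:np.arctan2(v[1],v[0])
print("apex",ap,"lugmid",lm,"yaw",ang(ap-lm),"dist",np.hypot(*(ap-lm)[:2]))
for p,q in((a,b),(c,d)): print("y-dir yaw",ang(p-q)-np.pi/2,np.hypot(*(p-q)[:2]))
e,f,g,h=[P(*p,.055) for p in((310,215),(520,222),(298,410),(505,413))]
print("block",(e+f+g+h)/4,ang(e-f)-np.pi/2,ang(g-h)-np.pi/2,ang(e-g),ang(f-h))
# prong mid measured (lever end top face ~ z = tip+30+~8) and pivot, expected
s=np.array([.5125,.0735,.1804]); yaw=-.219; ud=np.array([np.cos(yaw),np.sin(yaw),0])
for zz in (.206,.202): print("prong ends at z",zz,P(121,150,zz),P(217,150,zz))
print("expected prong",s+ud*.112)
```

```text
apex [ 6.37357758e-01 -5.59420547e-04  6.00000000e-02] lugmid [0.60170598 0.00914647 0.063     ] yaw -0.2657998074454094 dist 0.03694934183040833
y-dir yaw -0.21922997581495984 0.027623922811334793
y-dir yaw -0.236703920978645 0.02114614329181864
block [0.62483511 0.00129559 0.055     ] -0.24928468595563325 -0.23272282700320313 -0.26049718830523216 -0.23874931464007693
prong ends at z 0.206 [0.61991075 0.05421173 0.206     ] [0.61807771 0.04598877 0.206     ]
prong ends at z 0.202 [0.6211099  0.05408354 0.202     ] [0.61922065 0.04560843 0.202     ]
expected prong [0.6218249  0.04916759 0.1804    ]
```

Call:
apply_moves([
  {"translation": [-0.079,-0.152,0],"rotation": [0,0,-0.05]},
  {"translation": [-0.079,-0.152,0],"rotation": [0,0,-0.05]},
  {"translation": [-0.079,-0.152,-0.05],"rotation": [0,0,-0.05]},
  {"translation": [-0.079,-0.152,-0.1],"rotation": [0,0,-0.05]},
  {"translation": [-0.079,-0.152,-0.17],"rotation": [0,0,-0.05]},
  {"translation": [-0.079,-0.152,-0.24],"rotation": [0,0,-0.05]},
  {"translation": [-0.079,-0.152,-0.3],"rotation": [0,0,-0.05]},
  {"translation": [-0.079,-0.152,-0.3],"rotation": [0,0,-0.05]},
  {"translation": [-0.079,-0.152,-0.3],"rotation": [0,0,-0.05]},
  {"translation": [-0.079,-0.152,-0.3],"rotation": [0,0,-0.05]},
])

```text
t: 12.85
eef_pos: [0.4939, 0.0358, 0.1061]
ee_rot: [-3.141, -0.001, -0.245]
force: [0.1, -0.1, -1.6]
width: 0.0634
gripper_force: 12.3
```

Run:
```python
from h import *
s=get_state();print(s["t"],s["eef_pos"],s["ee_rot"],s["width"])
w=cam("wrist"); f=grab_frame("wrist"); cv2.imwrite("pics/w5.png",f); np.save("w5.npy",w,allow_pickle=True)
u,v=proj(w,(.5995,.0089,.063)); print(u,v)
cv2.imwrite("pics/w5b.png",np.vstack([cv2.resize(f[:120,180:340],None,fx=5,fy=5,interpolation=2)]))
```

```text
12.85 [0.49391716 0.03577609 0.10610263] [-3.14111058e+00 -1.15264357e-03 -2.45095167e-01] 0.06344887226677902
255.20669429923055 63.773844111341475
```

View pics/w5b.png

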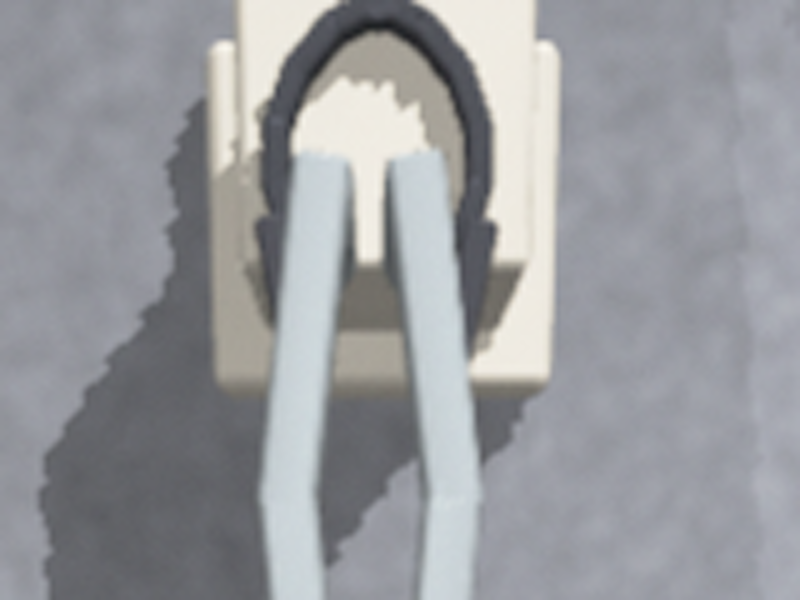

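The prongs sit between the lugs, with the pliers centreline at x≈369 and the ring centreline at x≈378. Prong bottoms are visible near (345,288) and (395,288). I'll compute the small offset left.

Run:
```python
from h import *
w=np.load("w5.npy",allow_pickle=True).item(); s=np.array([.4939,.0358,0]); y=-.245
u=np.array([np.cos(y),np.sin(y),0]); n=np.array([-u[1],u[0],0])
P=lambda a,b,z:onz(w,a/5+180,b/5,z)
for nm,p in(("apex",P(378,12,.06)),("lugL",P(265,222,.063)),("lugR",P(490,222,.063)),("lugRend",P(478,350,.063)),("tipL",P(345,288,.085)),("tipR",P(395,288,.085)),("leverL",P(323,153,.123)),("leverR",P(415,153,.123))):
    q=p-s; print(nm,(q@u).round(4),(q@n).round(4))
```

```text
apex 0.147 -0.0007
lugL 0.121 0.0146
lugR 0.121 -0.0159
lugRend 0.105 -0.0146
tipL 0.1081 0.0034
tipR 0.1081 -0.0027
leverL 0.1115 0.0047
leverR 0.1114 -0.0039
```

Call:
apply_moves([
  {"translation": [-0.005,-0.003,0],"rotation": [0,0,0]},
  {"translation": [-0.005,-0.003,-0.03],"rotation": [0,0,0]},
  {"translation": [-0.005,-0.003,-0.06],"rotation": [0,0,0]},
  {"translation": [-0.005,-0.003,-0.09],"rotation": [0,0,0]},
  {"translation": [-0.005,-0.003,-0.12],"rotation": [0,0,0]},
  {"translation": [-0.005,-0.003,-0.15],"rotation": [0,0,0]},
  {"translation": [-0.005,-0.003,-0.165],"rotation": [0,0,0]},
  {"translation": [-0.005,-0.003,-0.165],"rotation": [0,0,0]},
  {"translation": [-0.005,-0.003,-0.165],"rotation": [0,0,0]},
  {"translation": [-0.005,-0.003,-0.165],"rotation": [0,0,0]},
])

```text
t: 13.73
eef_pos: [0.4924, 0.0349, 0.064]
ee_rot: [-3.142, -0.0, -0.245]
force: [0.0, -0.2, -1.1]
width: 0.0636
gripper_force: 12.3
```

Call:
apply_moves([
  {"translation": [0,0,0],"rotation": [0,0,0]},
  {"translation": [0,0,0],"rotation": [0,0,0]},
  {"translation": [0,0,0],"rotation": [0,0,0]},
  {"translation": [0,0,0],"rotation": [0,0,0]},
  {"translation": [0,0,0],"rotation": [0,0,0]},
  {"translation": [0,0,0],"rotation": [0,0,0]},
  {"translation": [0,0,0],"rotation": [0,0,0]},
  {"translation": [0,0,0],"rotation": [0,0,0]},
  {"translation": [0,0,0],"rotation": [0,0,0]},
  {"translation": [0,0,0],"rotation": [0,0,0]},
], jaw=0.5, newtons=60)

```text
t: 14.57
eef_pos: [0.4922, 0.0348, 0.0638]
ee_rot: [3.142, 0.0, -0.246]
force: [0.6, -0.4, -2.1]
width: 0.0306
gripper_force: 60.0
```

Run:
```python
from h import *
s=get_state();print(s["t"],s["eef_pos"],s["ee_rot"],s["width"],s["gripper_force"])
w=cam("wrist"); f=grab_frame("wrist"); cv2.imwrite("pics/w6.png",f); np.save("w6.npy",w,allow_pickle=True)
g=f[:120].astype(int).sum(2); print(g.shape)
import sys
# dark mask centroid
m=(g<260).astype(np.uint8)
for v in range(0,110,6): 
    r=''.join('#' if m[v,u] else '.' for u in range(180,330,2)); print(v,r)
```

```text
14.5667 [0.4921555  0.03480284 0.06379942] [ 3.14157364e+00  5.97647797e-06 -2.45600614e-01] 0.03056456645255704 59.99952435493469
(120, 512)
0 ..................##.................................##....................
6 ...............#..#...................................#....................
12 ..................#...................................##...................
18 ............#...###...................................####.................
24 ...........................................................................
30 ...........................................................................
36 ...........................................................................
42 ...........................................................................
48 ...........##..............................................................
54 ...........###...............................................#.............
60 ...........................................................................
66 ...........................................................................
72 ...........................................................................
78 ...........................................................................
84 ...........................................................................
90 ...........................................................................
96 ...........................................................................
102 ...........................................................................
108 ...........................................................................
```

Squeezed to the stop. Lifting gently.

Call:
apply_moves([
  {"translation": [0,0,0.015],"rotation": [0,0,0]},
  {"translation": [0,0,0.035],"rotation": [0,0,0]},
  {"translation": [0,0,0.06],"rotation": [0,0,0]},
  {"translation": [0,0,0.09],"rotation": [0,0,0]},
  {"translation": [0,0,0.12],"rotation": [0,0,0]},
  {"translation": [0,0,0.15],"rotation": [0,0,0]},
  {"translation": [0,0,0.18],"rotation": [0,0,0]},
  {"translation": [0,0,0.21],"rotation": [0,0,0]},
  {"translation": [0,0,0.23],"rotation": [0,0,0]},
  {"translation": [0,0,0.24],"rotation": [0,0,0]},
])

```text
t: 15.45
eef_pos: [0.4925, 0.035, 0.1249]
ee_rot: [-3.141, -0.001, -0.246]
force: [-0.1, 0.3, -1.5]
width: 0.0306
gripper_force: 60.0
```

Call:
apply_moves([
  {"translation": [0,0,0.03],"rotation": [0,0,0]},
  {"translation": [0,0,0.06],"rotation": [0,0,0]},
  {"translation": [0,0,0.09],"rotation": [0,0,0]},
  {"translation": [0,0,0.12],"rotation": [0,0,0]},
  {"translation": [0,0,0.15],"rotation": [0,0,0]},
  {"translation": [0,0,0.18],"rotation": [0,0,0]},
  {"translation": [0,0,0.21],"rotation": [0,0,0]},
  {"translation": [0,0,0.23],"rotation": [0,0,0]},
  {"translation": [0,0,0.24],"rotation": [0,0,0]},
  {"translation": [0,0,0.24],"rotation": [0,0,0]},
])

```text
t: 16.28
eef_pos: [0.4924, 0.0349, 0.1844]
ee_rot: [-3.141, -0.001, -0.246]
force: [0.3, 0.8, -1.8]
width: 0.0304
gripper_force: 60.0
```

Run:
```python
from h import *
s=get_state();print(s["t"],s["eef_pos"],s["ee_rot"],s["width"],s["gripper_force"])
w=cam("wrist"); f=grab_frame("wrist"); cv2.imwrite("pics/w7.png",f); np.save("w7.npy",w,allow_pickle=True)
t=cam("top"); f2=grab_frame("top"); cv2.imwrite("pics/t7.png",f2)
sc=cam("scene"); f3=grab_frame("scene"); cv2.imwrite("pics/s7.png",f3)
p=[int(x) for x in proj(sc,(.61,.005,.17))];q=[int(x) for x in proj(t,(.6,.1,.15))];print(p,q)
a=cv2.resize(f[:100,130:380],(800,320),interpolation=2)
def c(f,p,s,o): 
    y,x=max(p[1]-s,0),max(p[0]-s,0); return cv2.resize(f[y:y+2*s*28//40,x:x+2*s],o,interpolation=2)
cv2.imwrite("pics/c7.png",np.vstack([a,np.hstack([c(f3,p,40,(400,280)),c(f2,q,50,(400,280))])]))
```

```text
16.2833 [0.49241351 0.03493277 0.18443737] [-3.14096750e+00 -7.81375025e-04 -2.45568298e-01] 0.03043038846615219 59.999449253082275
[259, 180] [212, 195]
```

View pics/c7.png

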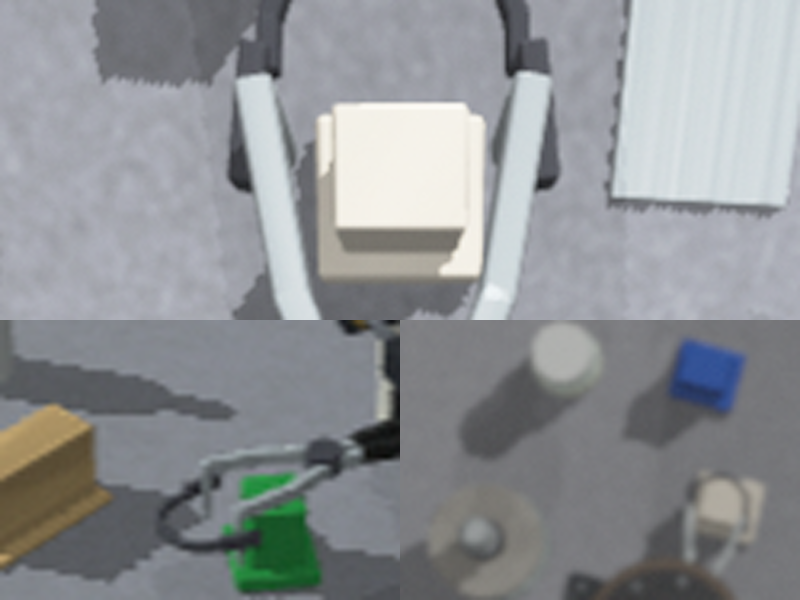

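Ring spread and lifted: lug front ends at (250,42)/(533,42), rear ends at (243,187)/(545,187), lever ends at (255,75)/(533,75). The axle tip is in the lower right pane. Now I work out the ring centre in the tool frame and locate the axle.

Run:
```python
from h import *
w=np.load("w7.npy",allow_pickle=True).item(); s=np.array([.4924,.0349,0]); y=-.2456
u=np.array([np.cos(y),np.sin(y),0]); n=np.array([-u[1],u[0],0])
P=lambda a,b,z:onz(w,a/3.2+130,b/3.2,z)
Z=.178
for nm,p in(("fL",P(252,42,Z+.0055)),("fR",P(533,42,Z+.0055)),("rLtop",P(240,187,Z+.0055)),("rLbot",P(240,187,Z-.0025)),("rRbot",P(548,187,Z-.0025)),("row0L",P(285,0,Z)),("row0R",P(505,0,Z)),("levL",P(255,75,Z+.0245)),("levR",P(533,75,Z+.0245))):
    q=p-s; print(nm,(q@u).round(4),(q@n).round(4))
# axle from scene+top, first pictures
def tri(c1,p1,c2,p2):
    o1,d1=ray(c1,*p1);o2,d2=ray(c2,*p2);d1/=np.linalg.norm(d1);d2/=np.linalg.norm(d2)
    a=np.linalg.lstsq(np.c_[d1,-d2],o2-o1,rcond=None)[0];A,B=o1+d1*a[0],o2+d2*a[1];return (A+B)/2,np.linalg.norm(A-B)
t,sc=cam("top"),cam("scene")
# axle base wheel: fit wheel circle in top: axle cap brightness
f=cv2.imread("pics/top0.png"); 
print("top cap guess", onz(t,170+50/4,165+137/4,.135))
print("wheel", onz(t,170+57/4,165+143/4,.064))
g=cv2.cvtColor(f,6)[180:220,165:205]; print(g[::1,::2])
```

```text
fL 0.1249 0.0239
fR 0.1249 -0.0218
rLtop 0.1033 0.0269
rLbot 0.105 0.0282
rRbot 0.105 -0.0265
row0L 0.1329 0.019
row0R 0.1329 -0.0177
levL 0.114 0.0208
levR 0.114 -0.0193
top cap guess [0.59176769 0.2032932  0.135     ]
wheel [0.59175423 0.20666389 0.064     ]
[[120 118 120 121 120 117 114 111 109 102 105 111 114 114 114 113 113 111
  114 116]
 [118 118 120 121 121 117 114 113 112 112 113 113 115 115 114 112 112 112
  113 115]
 [119 119 121 122 122 116 113 114 113 112 112 114 114 114 114 112 111 112
  112 118]
 [120 119 120 120 119 116 114 113 113 114 113 113 114 114 114 113 111 112
  112 118]
 [121 122 121 119 119 116 112 113 114 112 113 115 115 112 113 112 112 112
  112 118]
 [122 123 121 120 120 115 112 114 115 113 114 115 111 111 112 113 113 112
  111 117]
 [122 122 120 120 120 116 115 118 117 114 116 117 114 113 112 113 112 112
  112 118]
 [122 121 120 119 122 118 118 122 115 115 116 117 117 114 114 113 112 112
  112 119]
 [120 121 120 121 120 122 124 122 116 115 117 115 119 120 116 113 113 111
  113 119]
 [121 119 120 119 120 122 122 122 116 115 115 116 119 123 120 114 112 113

[... 1861 characters left out ...]
 119 119
  119 121]
 [ 86  88  87  89  88  92 114 125 127 127 127 123 117 112 114 118 120 120
  121 118]
 [ 89  86  86  89  87  88 101 113 122 122 116 110 111 112 113 117 120 121
  120 118]
 [ 89  88  87  87  88  90  90  98 104 106 102  98 106 112 116 121 121 120
  119 119]
 [ 88  86  88  86  89  85  86  89  91  91  90  95 107 115 121 120 120 120
  119 117]
 [ 89  88  89  87  90  89  85  88  88  89  94 103 114 119 120 121 119 119
  118 120]
 [ 89  89  88  88  87  88  88  88  88  95 110 114 118 119 121 120 119 118
  118 120]
 [ 90  89  87  88  88  87  87  88  88 103 118 119 119 118 117 121 120 118
  119 121]
 [ 88  87  87  88  88  87  89  85  90 110 120 121 120 121 119 120 120 118
  119 120]]
```

Call:
apply_moves([
  {"translation": [-0.003,0.03,0],"rotation": [0,0,0]},
  {"translation": [-0.01,0.09,0],"rotation": [0,0,0]},
  {"translation": [-0.02,0.18,0],"rotation": [0,0,0]},
  {"translation": [-0.03,0.28,0],"rotation": [0,0,0]},
  {"translation": [-0.04,0.38,0],"rotation": [0,0,0]},
  {"translation": [-0.05,0.49,0],"rotation": [0,0,0]},
  {"translation": [-0.06,0.6,0],"rotation": [0,0,0]},
  {"translation": [-0.07,0.7,0],"rotation": [0,0,0]},
  {"translation": [-0.08,0.77,0],"rotation": [0,0,0]},
  {"translation": [-0.084,0.798,0],"rotation": [0,0,0]},
])

```text
t: 17.27
eef_pos: [0.4707, 0.2369, 0.1833]
ee_rot: [3.141, 0.0, -0.244]
force: [0.3, 0.4, -1.7]
width: 0.0304
gripper_force: 60.0
```

Call:
apply_moves([
  {"translation": [0,0,0],"rotation": [0,0,0]},
  {"translation": [0,0,0],"rotation": [0,0,0]},
  {"translation": [0,0,0],"rotation": [0,0,0]},
  {"translation": [0,0,0],"rotation": [0,0,0]},
  {"translation": [0,0,0],"rotation": [0,0,0]},
  {"translation": [0,0,0],"rotation": [0,0,0]},
  {"translation": [0,0,0],"rotation": [0,0,0]},
  {"translation": [0,0,0],"rotation": [0,0,0]},
  {"translation": [0,0,0],"rotation": [0,0,0]},
  {"translation": [0,0,0],"rotation": [0,0,0]},
])

```text
t: 18.1
eef_pos: [0.4712, 0.2343, 0.1838]
ee_rot: [-3.142, -0.0, -0.246]
force: [-0.3, 0.2, -2.3]
width: 0.0305
gripper_force: 60.0
```

Run:
```python
from h import *
s=get_state();print(s["t"],s["eef_pos"],s["ee_rot"],s["width"])
w=cam("wrist"); f=grab_frame("wrist"); cv2.imwrite("pics/w8.png",f); np.save("w8.npy",w,allow_pickle=True)
for n in("scene","top"): cv2.imwrite(f"pics/{n}8.png",grab_frame(n))
print([np.round(proj(w,(.592,.205,z)),1) for z in(.14,.13,.098)])
g=cv2.cvtColor(f,6); print("cols",list(range(215,300,3)))
for v in range(0,80,3): print(v,' '.join('%3d'%x for x in g[v,215:300:3]))
```

```text
18.1 [0.47116409 0.23425036 0.18383002] [-3.14156894e+00 -5.43128859e-06 -2.45698840e-01] 0.0305239747510033
[array([253. ,  39.1]), array([253. ,  43.4]), array([253.2,  54.4])]
cols [215, 218, 221, 224, 227, 230, 233, 236, 239, 242, 245, 248, 251, 254, 257, 260, 263, 266, 269, 272, 275, 278, 281, 284, 287, 290, 293, 296, 299]
0  85  66  99 102 102 139 153 153 161 157 158 158 153 157 160 158 151 149 156 155 156 149 150 109  65  89 109 165 163
3  86  52 136 154 154 156 153 160 165 167 167 170 166 164 166 158 154 154 152 152 150 147 151 144  49  91  90 166 162
6  89 101 155 151 167 171 165 162 163 162 163 163 163 164 169 173 164 155 155 153 158 156 156 150  54  88  89 168 164
9  88 131 159 165 163 162 163 163 163 163 162 165 164 163 164 166 168 177 160 155 159 157 161 156 100  87  89 165 166
12  88 139 162 161 161 162 161 162 165 164 164 164 166 164 165 167 168 169 169 176 151 155 159 155 103  87  88 113 110
15  87 138 163 162 159 159 162 163 163 166 165 166 167 166 167 166 166 169 168 169 178 158 158 156 102  85  80  89  92
18  87 140 164 160 161 161 162 162 177 177 169 166 167 166 1
[... 1738 characters left out ...]
7 119  68 117  98 105  86  88  89  94 100  91 200  94 109 177 175 172 173 173 176 133 215 216 217 162 177
66 218 222 191 131  71  74 133  88  89  89  90  89  88 197 115  76 138 179 177 175 174 174 180 156 216 215 213 172 173
69 216 221 209 128 121  58  74 138 137 123 114 138 144 105  93  49 174 180 178 179 177 178 176 181 215 217 210 173 168
72 214 221 219 134 128  60  56  65  71  92  99  71  65  74  43 102 184 183 182 180 182 186 165 195 216 217 205 169 174
75 212 220 221 143 130 128  53  50  46  56  56  52  50  45  49 186 187 183 185 184 184 188 155 207 216 217 184 174 180
78 209 219 222 154 130 129 130  63  50  44  44  48  45  70 172 188 187 184 185 186 188 189 136 214 216 217 174 172 175
```

Run:
```python
from h import *
f=cv2.imread("pics/w8.png"); w=np.load("w8.npy",allow_pickle=True).item()
s=np.array([.4712,.2343,0]); y=-.2457; u=np.array([np.cos(y),np.sin(y),0]); n=np.array([-u[1],u[0],0])
T=lambda p:((p-s)@u,(p-s)@n)
g=cv2.cvtColor(f,6); m=np.zeros_like(g); m[15:60,225:262]=(g[15:60,225:262]>202)*255
c=max(cv2.findContours(m,0,1)[0],key=cv2.contourArea); e=cv2.fitEllipse(cv2.convexHull(c)); print("cap",e,cv2.boundingRect(c))
p=onz(w,*e[0],.14); print(p,T(p))
# predicted projections in tool frame for a cap at (x,0): outline
for ax in (p,):
  for r,z in((.008,.14),(.015,.13),(.015,.111),(.018,.098)):
    q=np.array([proj(w,(ax[0]+r*np.cos(a),ax[1]+r*np.sin(a),z)) for a in np.linspace(0,6.28,40)]); print(r,z,"u",q[:,0].min().round(1),q[:,0].max().round(1),"v",q[:,1].min().round(1),q[:,1].max().round(1))
for v in (27,36,45,54,60,66,70,74,78): print(v,' '.join('%3d'%x for x in g[v,219:268]))
```

```text
cap ((242.5133514404297, 33.96413803100586), (22.800222396850586, 30.973562240600586), 16.051315307617188) (231, 20, 24, 30)
[0.59674955 0.21107342 0.14      ] (np.float64(0.127428482060406), np.float64(0.008009063808661392))
0.008 0.14 u 230.7 254.4 v 20.6 47.1
0.015 0.13 u 222.0 264.2 v 14.6 61.5
0.015 0.111 u 224.9 263.3 v 24.3 66.8
0.018 0.098 u 222.9 266.4 v 25.9 73.8
27 166 164 166 165 164 162 155 149 152 157 161 167 174 183 193 206 212 211 210 212 216 216 213 213 215 216 214 214 216 217 216 215 211 208 206 205 202 198 193 176 163 163 164 163 163 163 162 163 165
36 153 166 160 141 122 127 129 129 132 135 156 194 216 212 211 211 216 217 215 213 215 216 216 216 215 214 213 212 211 212 213 214 215 208 192 167 159 181 179 178 175 175 171 169 165 165 167 165 166
45 111  96 113 123 115 110 111 114 115 113 113 111 111 156 205 216 215 215 216 217 215 216 216 213 212 212 214 214 215 216 212 186 144 132 132 137 141 142 144 143 142 147 149 134 121 149 171 165 165
54 188 159 172 155  99  71  89  98 103 108 110 111 113 112 113 113 114 116 108  94  93  92  92  91  94  95  94  95  95  94  95 
[... 366 characters left out ...]
 89  90  91  90  89  90  89  87  89  88 107 154 197 202 164 115  97  93  76  57  66 138 180 179 179 176
70 222 220 214 186 143 130 130 129 129 107  57  46  55  63  66  66  80 104 123 132 144 149 149 149 148 145 144 146 145 143 140 130 118 104  85  73  89  88  77  57  44  50  83 149 183 183 181 183 181
74 221 221 218 207 177 142 130 130 130 131 127 117  85  54  47  47  47  47  53  55  58  60  61  63  64  66  64  65  66  65  61  62  60  51  43  42  41  48  48  55 123 176 185 185 186 184 184 182 184
78 219 221 222 219 193 154 135 130 130 129 128 129 130 129 130 121  94  63  48  49  50  50  47  44  43  43  44  42  44  48  45  45  45  46  53  70  94 133 172 187 189 188 186 186 187 186 186 184 185
```

Call:
apply_moves([
  {"translation": [0.01,0.01,0],"rotation": [0,0,0]},
  {"translation": [0.02,0.026,0],"rotation": [0,0,0]},
  {"translation": [0.02,0.026,-0.02],"rotation": [0,0,0]},
  {"translation": [0.02,0.026,-0.04],"rotation": [0,0,0]},
  {"translation": [0.02,0.026,-0.06],"rotation": [0,0,0]},
  {"translation": [0.02,0.026,-0.068],"rotation": [0,0,0]},
  {"translation": [0.02,0.026,-0.068],"rotation": [0,0,0]},
  {"translation": [0.02,0.026,-0.068],"rotation": [0,0,0]},
  {"translation": [0.02,0.026,-0.068],"rotation": [0,0,0]},
  {"translation": [0.02,0.026,-0.068],"rotation": [0,0,0]},
])

```text
t: 19.08
eef_pos: [0.4763, 0.2409, 0.1671]
ee_rot: [-3.141, -0.0, -0.246]
force: [0.1, -0.3, -1.3]
width: 0.0305
gripper_force: 60.0
```

Run:
```python
from h import *
st=get_state();print(st["t"],st["eef_pos"],st["ee_rot"],st["force"])
w=cam("wrist"); f=grab_frame("wrist"); cv2.imwrite("pics/w9.png",f)
s=st["eef_pos"]*[1,1,0]; y=st["ee_rot"][2]; u=np.array([np.cos(y),np.sin(y),0]); n=np.array([-u[1],u[0],0])
T=lambda p:(round((p-s)@u,4),round((p-s)@n,4))
g=cv2.cvtColor(f,6); zr=st["eef_pos"][2]-.0063
for v in (0,2,4,6,8,10,12,14): print(v,' '.join('%3d'%x for x in g[v,206:234]),'|',' '.join('%3d'%x for x in g[v,276:302]))
for v in range(14,60,3): print(v,' '.join('%3d'%x for x in g[v,222:276:2]))
A=s+.1235*u+.0009*n
for a,b in((0,A+[0,0,.14]),):print(proj(w,b))
for r,z in((.008,.14),(.015,.13),(.0185,zr+.0025)):
    q=np.array([proj(w,(A[0]+r*np.cos(a),A[1]+r*np.sin(a),z)) for a in np.linspace(0,6.28,40)]); print(r,z,"u",q[:,0].min().round(1),q[:,0].max().round(1),"v",q[:,1].min().round(1),q[:,1].max().round(1))
```

```text
19.0833 [0.47627666 0.24088166 0.16707032] [-3.14120325e+00 -2.92982390e-04 -2.45630439e-01] [ 0.06816531 -0.26274923 -1.32923192]
0 156 157 159 157 146 111  83  87  88  87  85  80  66  54  78 115 142 154 143 141 154 144 139 153 152 153 154 154 | 152 152 152 152 152 153 154 151 121  51  47  62  80  88  87  88  91 101 128 152 153 157 164 168 168 167
2 154 153 155 150 123  88  87  89  87  87  82  70  60  61 118 155 154 154 155 156 156 153 152 152 151 155 156 159 | 155 155 153 153 153 155 155 156 143 101  45  52  71  83  87  89  90  91 106 135 150 152 158 166 164 165
4 157 157 158 142 105  87  91  91  90  86  77  64  56 105 147 152 154 154 154 156 154 152 151 156 161 165 169 169 | 164 159 154 153 153 154 157 159 158 139  83  47  58  82 101 108 104  94  93 121 148 153 159 161 163 164
6 159 161 160 140  94  83  89  90  89  88  78  59  79 131 159 157 154 153 155 155 158 162 168 171 173 167 163 162 | 174 176 170 164 157 156 157 158 159 157 131  65  57  79  89  88  89  89  91 121 150 154 164 164 164 168
8 157 158 160 143  97  82  89  90  90  87  77  75 125 162 162 159 158 160 164 167 167 164
[... 2062 characters left out ...]
103 140 145 149 146 146 145 134  99 105 122 122 128 134 139 123
50 135 167 166 167 139 102 104 103 102 103 101  98  98  99  95  95  92  96  93  93 107 115 116 116 121 119  95
53 167 167 169 168 142  75 101  98  98  98  97  96  99  95  93  92  95  93  92  93 100 108 108 109 108 109  97
56 171 169 169 169 141  67  95  94  91  95  94  95  93  93  89  89  90  92  94  92  94 100  99 102 111 125  94
59 167 172 172 172 159  62  77 122  96  90  90  92  90  88  89  90  89  91  92  93  91  93  96 108 140  92 113
(np.float64(253.09312189420447), np.float64(32.393690015652595))
0.008 0.14 u 240.1 266.0 v 17.7 46.7
0.015 0.13 u 230.2 276.1 v 11.3 62.5
0.0185 0.16327031852339333 u 218.1 287.7 v -22.6 56.2
```

Axle cap, ring and prediction agree laterally (cap 240–265.5 against 240–266) and to about 1 mm along. Lowering slowly.

Call:
apply_moves([
  {"translation": [-0.002,0,-0.01],"rotation": [0,0,0]},
  {"translation": [-0.002,0,-0.03],"rotation": [0,0,0]},
  {"translation": [-0.002,0,-0.05],"rotation": [0,0,0]},
  {"translation": [-0.002,0,-0.07],"rotation": [0,0,0]},
  {"translation": [-0.002,0,-0.09],"rotation": [0,0,0]},
  {"translation": [-0.002,0,-0.11],"rotation": [0,0,0]},
  {"translation": [-0.002,0,-0.12],"rotation": [0,0,0]},
  {"translation": [-0.002,0,-0.12],"rotation": [0,0,0]},
  {"translation": [-0.002,0,-0.12],"rotation": [0,0,0]},
  {"translation": [-0.002,0,-0.12],"rotation": [0,0,0]},
])

```text
t: 19.97
eef_pos: [0.4758, 0.2409, 0.137]
ee_rot: [-3.141, -0.0, -0.246]
force: [-0.2, -0.9, -1.8]
width: 0.0306
gripper_force: 60.0
```

Run:
```python
from h import *
st=get_state();print(st["t"],st["eef_pos"],st["force"],st["moment"])
w=cam("wrist"); f=grab_frame("wrist"); cv2.imwrite("pics/w10.png",f)
s=st["eef_pos"]*[1,1,0]; y=st["ee_rot"][2]; u=np.array([np.cos(y),np.sin(y),0]); n=np.array([-u[1],u[0],0])
g=cv2.cvtColor(f,6); zr=st["eef_pos"][2]-.0063
for v in (0,3,6,9,12,15,18): print(v,' '.join('%3d'%x for x in g[v,204:240]),'|',' '.join('%3d'%x for x in g[v,266:304]))
for v in range(0,60,3): print(v,' '.join('%3d'%x for x in g[v,222:284:2]))
A=s+.1235*u+.0009*n
for r,z in((.008,.14),(.015,.13),(.0185,zr+.0025)):
    q=np.array([proj(w,(A[0]+r*np.cos(a),A[1]+r*np.sin(a),z)) for a in np.linspace(0,6.28,40)]); print(r,z,"u",q[:,0].min().round(1),q[:,0].max().round(1),"v",q[:,1].min().round(1),q[:,1].max().round(1))
```

```text
19.9667 [0.47580567 0.24091258 0.13699672] [-0.2132053  -0.93775325 -1.8039818 ] [0.02664055 0.23578141 0.01862019]
0 153 153 155 156 159 163 154 114  81  86  85  85  84  81  66  53  79 136 167 163 162 160 160 159 161 158 158 158 159 158 156 159 161 164 167 173 | 203 200 198 196 190 177 167 161 163 163 163 163 164 165 164 164 165 166 132  54  46  61  79  87  87  88  91 104 148 180 173 160 150 151 151 155 162 165
3 154 154 156 160 161 147 114  87  91  91  92  86  80  65  54  78 135 162 163 163 162 162 161 161 161 160 158 151 147 150 155 155 158 163 168 174 | 205 203 200 185 179 195 190 178 164 160 163 162 161 165 164 164 165 165 166 136  64  48  62  82  94  92  90  88 105 145 173 177 181 172 155 156 163 162
6 158 162 160 159 159 141  97  83  89  90  90  87  78  61  78 133 163 163 163 163 164 163 162 160 153 140 132 139 145 147 149 153 159 163 177 200 | 202 201 200 198 196 195 191 189 182 167 162 163 163 165 161 164 163 164 165 164 135  67  55  75  87  88  89  88  92 137 173 173 173 175 181 176 161 161
9 160 159 160 158 160 140  96  80  88  89  88  87  78  81 129 162 162 162 162 161 16
[... 3083 characters left out ...]
 88  89  91  91  91  91  93  93  96  94  89 169  93 116 162 155
48 118 170 155  63  65 130  90  90  89  89  90  88  88  87  88  87  90  90  89  87  88  88  88  91  90 151 103  89 137 162 157
51 151 170 163  91  64  77 130  87  89  87  88  86  86  86  87  89  88  89  87  88  88  89  88  88 170 158  92  89 165 162 160
54 173 136 115 114  60  68  83 142 113  90  88  88  86  87  86  89  87  87  88  90  90  88 114 204 164  94  88 113 165 162 161
57 133 117 115 115  96  59  63  79 137 141 114  88  89  86  88  87  89  88  88  89 108 173 207 134  96  88  55 159 164 163 163
0.008 0.14 u 237.1 268.6 v -5.2 30.7
0.015 0.13 u 225.4 280.5 v -11.7 50.7
0.0185 0.13319671592721474 u 218.1 287.7 v -22.6 56.2
```

Clearance is symmetric (axle 226.5–279 inside ring 218–287). Lowering to the groove.

Call:
apply_moves([
  {"translation": [-0.002,0,-0.01],"rotation": [0,0,0]},
  {"translation": [-0.002,0,-0.025],"rotation": [0,0,0]},
  {"translation": [-0.002,0,-0.04],"rotation": [0,0,0]},
  {"translation": [-0.002,0,-0.055],"rotation": [0,0,0]},
  {"translation": [-0.002,0,-0.07],"rotation": [0,0,0]},
  {"translation": [-0.002,0,-0.085],"rotation": [0,0,0]},
  {"translation": [-0.002,0,-0.095],"rotation": [0,0,0]},
  {"translation": [-0.002,0,-0.101],"rotation": [0,0,0]},
  {"translation": [-0.002,0,-0.101],"rotation": [0,0,0]},
  {"translation": [-0.002,0,-0.101],"rotation": [0,0,0]},
])

```text
t: 20.85
eef_pos: [0.4752, 0.2408, 0.1116]
ee_rot: [3.142, -0.0, -0.246]
force: [-0.4, 0.1, -1.0]
width: 0.0307
gripper_force: 60.0
```

Run:
```python
from h import *
st=get_state();print(st["t"],st["eef_pos"],st["force"],st["moment"])
w=cam("wrist"); f=grab_frame("wrist"); cv2.imwrite("pics/w11.png",f); g=cv2.cvtColor(f,6)
for v in (0,6,12,18,24,30,36): print(v,' '.join('%3d'%x for x in g[v,208:240]),'|',' '.join('%3d'%x for x in g[v,266:298]))
# scene check: expected pixels of groove, sleeve end, ring apex
sc=cam("scene"); f=grab_frame("scene"); cv2.imwrite("pics/s11.png",f); s=st["eef_pos"]*[1,1,0]; y=st["ee_rot"][2]; u=np.array([np.cos(y),np.sin(y),0]); n=np.array([-u[1],u[0],0]); A=s+.1232*u+.0009*n
d=np.array(sc["xyz"])-A; d[2]=0; d/=np.linalg.norm(d)
print("axis",A)
for nm,p in(("tip",A+[0,0,.14]),("ring near",A+d*.0225+[0,0,.105]),("ringtop near in",A+d*.0185+[0,0,.1075]),("ringbot near out",A+d*.0225+[0,0,.1025]),("sleeve near",A+d*.018+[0,0,.098]),("wheel",A+d*.05+[0,0,.064])): print(nm,np.round(proj(sc,p),1))
c=int(round(proj(sc,A+[0,0,.12])[0])); g=cv2.cvtColor(f,6); print([(v,int(g[v,c-1:c+2].mean())) for v in range(225,290)])
```

```text
20.85 [0.4752153  0.24082069 0.11155564] [-0.36783825  0.0779141  -0.99965129] [-0.0774313   0.23407428 -0.04206735]
0 161 160 150 116  84  89  86  87  85  80  73  91 112 112 112 111 111 112 114 114 114 114 114 115 113 113 150 195 209 211 212 210 | 208 185 144 140 144 145 148 148 149 150 151 151 154 155 153 152 154 158 129  52  47  62  77  88  87  88  91 102 137 163 162 164
6 164 145  98  84  90  90  91  88  78  59  77 118 124 106 105 109 108 109 108 108 110 109 108 109 106 106 107 109 108 121 161 197 | 120 122 124 124 128 129 132 136 136 138 137 139 139 139 141 142 142 148 161 162 134  67  56  76  89  89  89  88  91 128 160 161
12 144 130  94  84  89  89  89  87  76  90 138 163 143 106 103 101 104 104 104 104 105 101 102 102 101 102 102 103 101  99  99  99 | 112 115 117 117 116 119 117 119 121 123 125 126 126 126 126 132 151 164 162 161 151 106  56  72  85  88  88  93  94  97 111 112
18  90  91  93  90  80  71  77  87  75  89 136 163 163 141 102  98  98 100  97  97  98  96  96  94  97  97  97  96  94  93  95  93 | 104 108 111 109 109 109 108 111 111 110 112 111 110 118 105  99 143 1
[... 1090 characters left out ...]
, (230, 132), (231, 152), (232, 154), (233, 151), (234, 151), (235, 151), (236, 151), (237, 157), (238, 149), (239, 139), (240, 132), (241, 125), (242, 116), (243, 111), (244, 109), (245, 106), (246, 104), (247, 101), (248, 86), (249, 49), (250, 65), (251, 98), (252, 69), (253, 52), (254, 45), (255, 44), (256, 42), (257, 42), (258, 42), (259, 41), (260, 42), (261, 41), (262, 65), (263, 126), (264, 129), (265, 127), (266, 126), (267, 127), (268, 124), (269, 124), (270, 123), (271, 124), (272, 124), (273, 117), (274, 85), (275, 81), (276, 92), (277, 125), (278, 125), (279, 124), (280, 124), (281, 122), (282, 121), (283, 120), (284, 115), (285, 85), (286, 84), (287, 128), (288, 124), (289, 88)]
```

Level with the groove and no contact force. The ring sits about 0.8 mm to one side, so I'll nudge it, let it settle and hand in.

Call:
apply_moves([
  {"translation": [0,0.003,0],"rotation": [0,0,0]},
  {"translation": [0,0.003,0],"rotation": [0,0,0]},
  {"translation": [0,0.003,0],"rotation": [0,0,0]},
  {"translation": [0,0.003,0],"rotation": [0,0,0]},
  {"translation": [0,0.003,0],"rotation": [0,0,0]},
  {"translation": [0,0.003,0],"rotation": [0,0,0]},
  {"translation": [0,0.003,0],"rotation": [0,0,0]},
  {"translation": [0,0.003,0],"rotation": [0,0,0]},
  {"translation": [0,0.003,0],"rotation": [0,0,0]},
  {"translation": [0,0.003,0],"rotation": [0,0,0]},
])

```text
t: 21.78
eef_pos: [0.4752, 0.2415, 0.1116]
ee_rot: [-3.142, -0.0, -0.246]
force: [-0.4, -0.3, -1.3]
width: 0.0305
gripper_force: 60.0
```

Run:
```python
from h import *
st=get_state();print(st["t"],st["eef_pos"],st["force"],st["width"]); print(job_done())
```

```text
21.7833 [0.47516748 0.24154731 0.11156164] [-0.40981642 -0.3419517  -1.31220222] 0.030454817366510713
the job is handed in; nothing more can be done
None
```

I handed the job in at about 21.8 s with the pliers squeezed to their stop and the ring held spread around the axle, level with the groove by my measurements and with no sign of contact; no verdict came back.

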